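# Feel a pump cover's sealing face for burrs

## Task

Feel the sealing face of the red pump cover for burrs: with closed fingertips, trace the bright steel C-shaped face from the yellow dot along the row of black dots, in order, to the blue dot, touching the face gently at every dot. Do not lift the cover, and leave it sitting flat in its sprung tray, with the bearing in its middle and everything else on the bench left where it is.

Things in the scene. Friction and masses are not known exactly. Their poses are not given: they have to be found in the camera images.
- stand: blue round inspection stand fixed to the bench, 210 mm wide; origin at the centre of its underside on the bench, z up. It carries an aluminium tray, 200 mm wide, on springs, in which the cover lies
- tray (a joint): how far the sprung tray is pressed straight down, m: 0 at rest, 0.006 at its bottom stop. It starts to give under 2 to 6 N on the cover, then takes about 1.5 N more per mm, and springs back
- cover: red painted pump cover, 0.6 to 1 kg, a loose disc 160 mm wide and 12 mm thick lying in the tray, its underside 42 mm above the bench; origin at the centre of its underside, z up, x towards the gap of the C. A red ear on its +x edge sits between two steel pins of the tray. It could be lifted out but must not be
- face (a point): centre of the C-shaped sealing face, on the cover's axis and level with the face's top (64 mm above the bench at rest). The face is a flat, level, bright steel band, 26 mm wide at mean radius 65 mm, standing 10 mm above the red disc and running anticlockwise seen from above from about 53 to 307 degrees, measured from the cover's +x
- stud (a point): top centre of a brass stud, 12 mm thick, fixed upright on the cover in the gap of the C; it reaches 20 mm above the sealing face
- bearing: dark steel bearing ring, 40 mm outside, 14 mm high, lying loose in the middle of the cover, its top 4 mm above the sealing face; origin at the centre of its underside. To be left where it is
- dot0 (a point): yellow dot, 18 mm across, the START of the row, painted flat on the sealing face, its centre on the face's top; the nine dots lie 30 degrees (34 mm) apart on the 65 mm radius, dot0 to dot8 going anticlockwise from above. The middle of the fingertips should come within 16 mm of each while touching
- dot1 (a point): black dot number 1 of 7 after the yellow one, 8 mm across, painted flat on the sealing face, its centre on the face's top
- dot2 (a point): black dot number 2 of 7 after the yellow one, 8 mm across, painted flat on the sealing face, its centre on the face's top
- dot3 (a point): black dot number 3 of 7 after the yellow one, 8 mm across, painted flat on the sealing face, its centre on the face's top
- dot4 (a point): black dot number 4 of 7 after the yellow one, 8 mm across, painted flat on the sealing face, its centre on the face's top
- dot5 (a point): black dot number 5 of 7 after the yellow one, 8 mm across, painted flat on the sealing face, its centre on the face's top
- dot6 (a point): black dot number 6 of 7 after the yellow one, 8 mm across, painted flat on the sealing face, its centre on the face's top
- dot7 (a point): black dot number 7 of 7 after the yellow one, 8 mm across, painted flat on the sealing face, its centre on the face's top
- dot8 (a point): blue dot, 18 mm across, the END of the row, painted flat on the sealing face, its centre on the face's top
- spare: bystander: spare pump cover, round green painted disc 160 mm wide and 46 mm high, smooth, without dots or stand; a bystander that may lie where the stand does in other starts; origin at the underside
- bottle: bystander: orange bottle, 60 mm wide, 125 mm high, standing; origin at the underside
- jar: bystander: clear jar with black cap, 68 mm wide, 85 mm high, standing; origin at the underside
- mug: bystander: blue mug, 80 mm wide, 90 mm high, standing; origin at the underside
- file: bystander: steel file with a red handle, lying flat, 310 mm long along its x, 24 mm high; origin under the blade, 40 mm from the handle
- wrench: bystander: steel wrench lying flat, 200 mm long along its x; origin at the underside
- screwdriver: bystander: screwdriver lying flat, 200 mm long along its x; origin at the underside

How it is judged:
By the outcome, as a careful person would: the job done as asked, in the order asked, and still so for the second after the job is handed in, with the robot touching nothing.
It also fails if it takes over 51 s, if anything falls off the work surface, if the arm or the gripper's body presses on something with over 40 N, if the wrist force passes 120 N, or if a joint passes its speed limit or range.

## Robot

A 6-joint arm with a two-finger parallel gripper is mounted at the origin on the work surface. World frame = base frame: x ahead of the robot, y to its left, z up, the work surface at z = 0. Lengths are in m, angles in rad, forces in N, time in s.
With the tool pointing down it reaches from about 0.35 to 0.925 m from the base axis. Payload 6.4 kg.
Tool frame: the origin (TCP) lies between the finger pads, 19 mm behind the fingertips; this is the grasp point; z points along the fingers, y is the line along which they close (so a half turn about z gives the same grasp; the last joint's range is limited). The gripper opens to 94 mm and grips with 3 to 60 N. Pads are 16 mm wide; open, the fingers measure 119 mm over their backs; the gripper's body (75 mm by 177 mm) begins 78 mm behind the grasp point.
Start: joints at [1.051, 0.245, 1.558, -0, 1.339, -0.174], TCP at [0.22, 0.612, 0.224] pointing down, gripper open.
Joint ranges: [-3.13, 3.13], [-1.02, 2.26], [0.13, 2.54], [-0.95, 4.09], [0.21, 2.88], [-2.74, 2.74]. Speed limits (rad/s): [2.57, 2.57, 3.14, 3.14, 3.14, 3.14].

## Interface

Orientations are given as a unit quaternion [w, x, y, z].
In Python, from rig import r, eyes, telemetry gives the robot as it stands (r), with the cameras (eyes) and the readings (telemetry).
- The arm moves only by the shell command python3 steer.py 'ROWS' [FORCE]. ROWS is one flat JSON list of numbers that holds 1 to 12 rows one after another, with no inner brackets; each row has 5 numbers: the opening from 0.0 (shut) to 1.0 (fully open), then dx, dy, dz in m, then a turn about the tool's z in rad; each row is the pose to reach, as a shift and turn from the pose commanded when the command began, along the tool's axes at that moment; what a row does not reach only later rows make up. A row lasts 1/10 s, in which the tool goes at most 0.05 m and 0.15 rad, less where a joint would pass 70% of its speed; a pose out of reach is approached as far as the arm can. The fingers move at their own pace and stop on an object; FORCE is the grip in N (left out, the last holds). Time passes only in rows, so rows that do not move let the fingers close. It prints the time, the measured TCP pose, the force, the opening and the grip force at its end. Input that does not fit is refused with a message, and nothing moves.
- telemetry.get_state(): the state, without advancing time (a new reading comes with each control period).
- eyes.capture(name): name is "scene" or "top"; returns a dict with "frame" (384x512x3 uint8, blue, green, red), "fovy" (degrees; the focal length in pixels is half the picture's height over the tangent of half this angle, whatever the lens; pixels are square), "cx", "cy" (the principal point, pixels), "k1" (the pictures are not rectified: a ray, as slopes to the right and down, at radius r is drawn at 1 + k1 r^2 times it, then the intrinsics apply), "origin" and "orientation" of the camera in the world. Camera axes: x right, y down, z forward; pixel columns grow to the right and rows downward; lengths in m; the calibration is good to about 2 mm. A picture is of the moment at which its call begins. There is no depth.
- r.close_job(): hands the job in; it is judged then, once.
The state is a dict: "time": time; "joint_positions": joint angles; "joint_velocities": joint speeds; "joint_torque": joint torques, N m; "eef_pos": TCP position; "orientation": TCP orientation; "ft_force": force on the tool from outside, world axes, zero at the start; "torque": the same for the moment, N m; "gripper_width": opening from 0.0 (shut) to 1.0 (fully open); "grip_force": force on a finger pad.
Only numpy, scipy, OpenCV 4.12 (cv2) and the standard library are available. Lean on these libraries where they do the work, as an engineer would, in place of code of your own. Each camera call takes 0.05 s, during which the arm holds its last target. There are 200 camera calls.

## Working session

There is one attempt and no reset: what is moved stays moved. The work goes in short steps, Python scripts to look and compute and a shell command to move; the robot and the scene stay as the last step left them, time stands still between calls to the robot, and variables do not carry over. Pictures are saved under pics/ and viewed, at most 10 in all, crops included, and the job is handed in when it is done.

```bash
ls; mkdir -p pics
python3 - <<'E'
from rig import r, eyes, telemetry
import cv2,pickle
d={}
for n in("scene","top"):
    c=eyes.capture(n);d[n]=c;cv2.imwrite(f"pics/{n}0.png",c["frame"])
    print(n,{k:v for k,v in c.items() if k!="frame"})
pickle.dump(d,open("cap0.pkl","wb"))
s=telemetry.get_state();print(s)
E
```

```text
pics
rig.py
steer.py
scene {'fovy': 57.377387797590224, 'cx': 254.74367087935315, 'cy': 190.472493853365, 'k1': -0.06717454586651432, 'origin': array([ 1.07969512, -0.48861067,  0.67991276]), 'orientation': array([-0.37152666,  0.85039024,  0.34558438, -0.13919701])}
top {'fovy': 49.3936913706614, 'cx': 255.3264559928375, 'cy': 193.1085826495323, 'k1': -0.039975907441618615, 'origin': array([ 0.46431121, -0.01291963,  1.33938535]), 'orientation': array([ 0.06151586, -0.70215291,  0.70799541, -0.04404072])}
{'time': 0.1, 'joint_positions': array([ 1.05091462e+00,  2.45709022e-01,  1.55888032e+00,  1.10893716e-05,
        1.33874114e+00, -1.74110155e-01]), 'joint_velocities': array([-0.0005054 , -0.00235374, -0.00105969, -0.00047551, -0.00186849,
        0.00065689]), 'joint_torque': array([-1.25207287e-03, -4.16917312e+01, -3.15523124e+01,  6.85751857e-02,
        3.09829577e-02, -6.03506578e-05]), 'eef_pos': array([0.22003772, 0.61107582, 0.22328441]), 'orientation': array([-3.00568885e-04,  1.72027015e-01,  9.85091849e-01, -8.15291159e-04]), 'ft_force': array([-0.44049476, -0.67225695,  0.34771192]), 'torque': array([ 0.01181384, -0.01086103, -0.03051256]), 'grip_force': 0.0, 'gripper_width': 0.9989360103817361}
```

View pics/scene0.png

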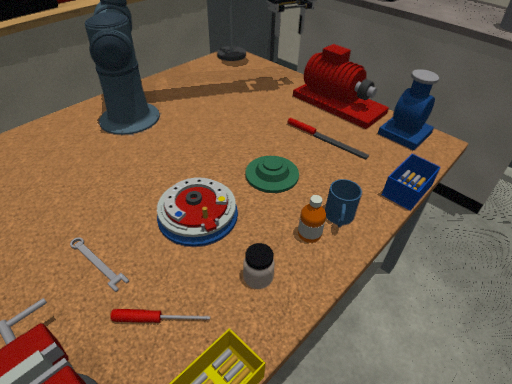

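View pics/top0.png

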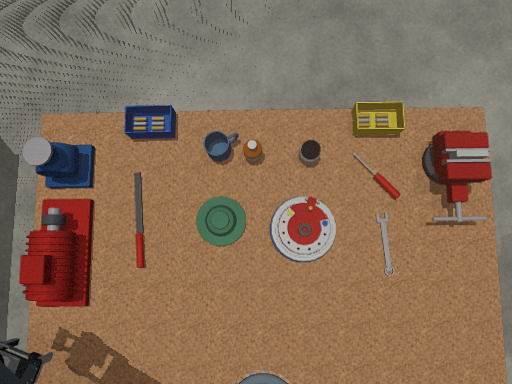

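The scene view shows the cover at about (197,208), with the yellow dot at (221,200), the blue dot at (180,214) and the stud at (205,212). In the top view the cover is at (304,228), yellow at (290,212), blue at (325,223), with the gap pointing up and right past the ear at (311,202). Next I'll measure the dots in both views.

```bash
cat > h.py <<'E'
import numpy as np,cv2
from scipy.spatial.transform import Rotation as R
def ray(c,px):
    f=c["frame"].shape[0]/2/np.tan(np.radians(c["fovy"])/2)
    K=np.array([[f,0,c["cx"]],[0,f,c["cy"]],[0,0,1]])
    u=cv2.undistortPoints(np.float64(px).reshape(-1,1,2),K,np.array([c["k1"],0,0,0])).reshape(-1,2)
    o=c["orientation"];M=R.from_quat([o[1],o[2],o[3],o[0]]).as_matrix()
    return c["origin"],np.c_[u,np.ones(len(u))]@M.T
def plane(c,px,z):
    o,d=ray(c,px);return o+d*((z-o[2])/d[:,2])[:,None]
def cross(c1,p1,c2,p2):
    o1,d1=ray(c1,p1);o2,d2=ray(c2,p2);out=[]
    for a,b in zip(d1,d2):
        s=np.linalg.lstsq(np.c_[a,-b],o2-o1,rcond=None)[0]
        P,Q=o1+s[0]*a,o2+s[1]*b;out.append([*(P+Q)/2,np.linalg.norm(P-Q)])
    return np.array(out)
def blobs(m,amin=2):
    n,l,s,c=cv2.connectedComponentsWithStats(m.astype(np.uint8));return [(s[i,4],*c[i].round(2)) for i in range(1,n) if s[i,4]>=amin]
E
python3 - <<'E'
import pickle,cv2,numpy as np
from h import *
d=pickle.load(open("cap0.pkl","rb"))
for n,(x0,y0,x1,y1) in dict(scene=(150,170,245,245),top=(264,188,344,268)).items():
    c=d[n]["frame"][y0:y1,x0:x1]
    cv2.imwrite(f"pics/{n}1.png",cv2.resize(c,None,fx=7,fy=7,interpolation=cv2.INTER_CUBIC))
    h=cv2.cvtColor(c,cv2.COLOR_BGR2HSV);H,S,V=[h[...,i].astype(int) for i in range(3)]
    for k,m in dict(yel=(H>20)&(H<35)&(S>100)&(V>120),blue=(H>95)&(H<125)&(S>100)&(V>90),dark=(V<110)&(S<90)).items():
        print(n,k,[(a,round(x+x0,2),round(y+y0,2)) for a,x,y in blobs(m,1)])
E
```

```text
scene yel [(np.int32(28), np.float64(221.11), np.float64(198.18)), (np.int32(6), np.float64(204.33), np.float64(208.33))]
scene blue [(np.int32(216), np.float64(210.42), np.float64(232.57)), (np.int32(33), np.float64(178.09), np.float64(213.55)), (np.int32(1), np.float64(157.0), np.float64(218.0)), (np.int32(1), np.float64(157.0), np.float64(220.0)), (np.int32(1), np.float64(158.0), np.float64(223.0))]
scene dark [(np.int32(4), np.float64(186.0), np.float64(182.0)), (np.int32(5), np.float64(198.8), np.float64(180.4)), (np.int32(4), np.float64(210.5), np.float64(182.5)), (np.int32(96), np.float64(195.51), np.float64(187.46)), (np.int32(5), np.float64(175.2), np.float64(187.6)), (np.int32(6), np.float64(219.0), np.float64(189.5)), (np.int32(155), np.float64(193.54), np.float64(197.39)), (np.int32(4), np.float64(169.5), np.float64(196.5)), (np.int32(1), np.float64(227.0), np.float64(197.0)), (np.int32(1), np.float64(175.0), np.float64(198.0)), (np.int32(25), np.float64(221.08), np.float64(202.72)), (np.int32(7), np.float64(170.29), np.float64(206.0)), (np.int32(1), np.float64(236.0), np
[... 3366 characters left out ...]
), (np.int32(1), np.float64(281.0), np.float64(240.0)), (np.int32(1), np.float64(272.0), np.float64(242.0)), (np.int32(4), np.float64(288.5), np.float64(242.5)), (np.int32(4), np.float64(318.5), np.float64(243.5)), (np.int32(4), np.float64(274.0), np.float64(245.5)), (np.int32(3), np.float64(297.67), np.float64(248.33)), (np.int32(3), np.float64(308.67), np.float64(248.67)), (np.int32(8), np.float64(280.5), np.float64(253.25)), (np.int32(13), np.float64(322.0), np.float64(255.08)), (np.int32(2), np.float64(288.0), np.float64(257.5)), (np.int32(2), np.float64(291.5), np.float64(260.0)), (np.int32(4), np.float64(296.0), np.float64(260.75)), (np.int32(6), np.float64(311.5), np.float64(260.33))]
```

Run:
```python
import pickle
from h import *
d=pickle.load(open("cap0.pkl","rb"))
t=np.array([(289.17,212),(283.5,221.5),(283.33,232.33),(288.5,242.5),(297.67,248.33),(308.67,248.67),(318.5,243.5),(324.5,233.5),(324.37,222.79)])
s=np.array([(221.11,198.18),(219,189.5),(210.5,182.5),(198.8,180.4),(186,182),(175.2,187.6),(169.5,196.5),(170.29,206),(178.09,213.55)])
def refine(c,p,w=3):  # darkness-weighted centroid
    g=c["frame"].min(2).astype(float);out=[]
    for x,y in p:
        xi,yi=int(round(x)),int(round(y));q=g[yi-w:yi+w+1,xi-w:xi+w+1];q=np.clip(np.median(q)-20-q,0,None)
        Y,X=np.mgrid[yi-w:yi+w+1,xi-w:xi+w+1];out.append(((q*X).sum()/q.sum(),(q*Y).sum()/q.sum()))
    return np.array(out)
X=cross(d["top"],t,d["scene"],s);print(X.round(4))
z=np.median(X[:,2]);print("z",z)
def fit(P,tag):
    # similarity: rigid 2D fit to 65mm template
    a=np.radians(60+30*np.arange(9));T=.065*np.exp(1j*a);p=P[:,0]+1j*P[:,1]
    k=(np.conj(T-T.mean())*(p-p.mean())).sum();e=k/abs(k);c0=p.mean()-e*T.mean()
    print(tag,"centre",c0,"yaw",np.degrees(np.angle(e)),"scale",abs(k)/(abs(T-T.mean())**2).sum(),"res mm",(1e3*abs(p-c0-e*T)).round(1))
    return c0+e*T
f={n:fit(plane(d[n],p,.064),n) for n,p in(("top",t),("scene",s))}
fit(X,"both")
m=(f["top"]+f["scene"])/2;print(np.c_[m.real,m.imag].round(4))
```

```text
[[ 0.5964 -0.086   0.0638  0.0017]
 [ 0.5677 -0.0679  0.0625  0.0009]
 [ 0.5344 -0.067   0.065   0.0016]
 [ 0.5038 -0.082   0.0625  0.0008]
 [ 0.4857 -0.1098  0.0631  0.0018]
 [ 0.4843 -0.1432  0.064   0.0024]
 [ 0.4998 -0.1731  0.0633  0.0017]
 [ 0.5296 -0.1921  0.0646  0.0022]
 [ 0.5622 -0.1931  0.0631  0.0027]]
z 0.06325268101339354
top centre (0.5486154184418961-0.1289730400386902j) yaw -17.49914639986371 scale 0.9974923695162552 res mm [0.4 0.5 1.  0.9 0.6 0.9 0.8 1.2 0.6]
scene centre (0.5479681431080871-0.1307863471472521j) yaw -17.743282883001722 scale 1.000884854580938 res mm [0.3 1.  1.2 0.9 0.1 1.  0.3 0.2 0.4]
both centre (0.5481263241969583-0.12975385851066648j) yaw -17.566905253187745 scale 1.0002517024850324 res mm [0.3 0.1 0.8 0.5 0.5 0.7 0.6 1.2 0.1]
[[ 0.5963 -0.0861]
 [ 0.568  -0.0679]
 [ 0.5344 -0.0664]
 [ 0.5045 -0.0819]
 [ 0.4863 -0.1102]
 [ 0.4848 -0.1438]
 [ 0.5003 -0.1737]
 [ 0.5286 -0.1918]
 [ 0.5622 -0.1934]]
```

View pics/top1.png

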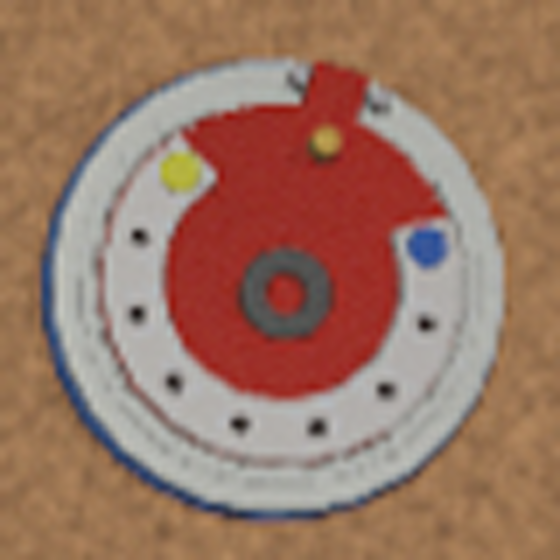

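The crop confirms the order: yellow at (180,172), then seven black dots anticlockwise to blue at (427,246), with the stud at (325,142). The bearing is centred at (286,292). The two views agree on centre (0.548,-0.130), face z ≈ 0.0635 and yaw -17.6°. I'll close the fingers and move to above dot0.

```bash
cat > goal.py <<'E'
from rig import r, eyes, telemetry
from h import *
import sys
D=np.array([[.5963,-.0861],[.568,-.0679],[.5344,-.0664],[.5045,-.0819],[.4863,-.1102],[.4848,-.1438],[.5003,-.1737],[.5286,-.1918],[.5622,-.1934]])
s=telemetry.get_state();o=s["orientation"];M=R.from_quat([o[1],o[2],o[3],o[0]])
print("t",s["time"],"tcp",s["eef_pos"].round(4),"tool z",M.as_matrix()[:,2].round(4),"F",s["ft_force"].round(2))
G=np.c_[D,np.full(9,s["eef_pos"][2])]
print((M.inv().apply(G-s["eef_pos"])).round(4))
E
python3 steer.py '[0, -0.03, -0.027, 0, 0, 0, -0.0635, -0.057, 0, 0, 0, -0.097, -0.087, 0, 0, 0, -0.1305, -0.117, 0, 0, 0, -0.164, -0.147, 0, 0, 0, -0.1975, -0.177, 0, 0, 0, -0.231, -0.207, 0, 0, 0, -0.2645, -0.237, 0, 0, 0, -0.298, -0.267, 0, 0, 0, -0.3315, -0.297, 0, 0, 0, -0.365, -0.327, 0, 0, 0, -0.3985, -0.357, 0, 0]' 10; python3 goal.py
```

```text
time: 1.3
eef_pos: [0.4745, 0.1388, 0.224]
orientation: [-0.0, 0.172, 0.985, 0.0]
ft_force: [-0.1, -0.8, 1.3]
gripper_width: 0.022
grip_force: 0.0
t 1.3 tcp [0.4745 0.1388 0.224 ] tool z [-2.e-04  1.e-04 -1.e+00] F [-0.14 -0.84  1.3 ]
[[-1.908e-01 -1.703e-01 -1.000e-04]
 [-1.580e-01 -1.628e-01 -0.000e+00]
 [-1.259e-01 -1.728e-01 -0.000e+00]
 [-1.030e-01 -1.975e-01 -0.000e+00]
 [-9.550e-02 -2.303e-01 -0.000e+00]
 [-1.055e-01 -2.624e-01 -0.000e+00]
 [-1.302e-01 -2.853e-01 -0.000e+00]
 [-1.630e-01 -2.927e-01 -0.000e+00]
 [-1.951e-01 -2.828e-01 -1.000e-04]]
```

```bash
python3 steer.py '[0, -0.033, -0.03, 0, 0, 0, -0.066, -0.06, 0.01, 0, 0, -0.1, -0.09, 0.02, 0, 0, -0.133, -0.12, 0.04, 0, 0, -0.165, -0.15, 0.06, 0, 0, -0.19, -0.17, 0.08, 0, 0, -0.19, -0.17, 0.1, 0, 0, -0.19, -0.17, 0.12, 0, 0, -0.19, -0.17, 0.12, 0, 0, -0.19, -0.17, 0.12, 0]'; python3 goal.py
python3 - <<'E'
from rig import r, eyes, telemetry
import cv2
import numpy as np
a=eyes.capture("top")["frame"][160:290,240:370];b=eyes.capture("scene")["frame"][120:250,140:270]
cv2.imwrite("pics/c2.png",cv2.resize(np.hstack([a,b]),None,fx=3,fy=3,interpolation=cv2.INTER_CUBIC))
E
```

```text
time: 2.3
eef_pos: [0.5951, -0.0836, 0.1041]
orientation: [-0.0, 0.172, 0.985, 0.0]
ft_force: [-0.1, -0.1, 1.4]
gripper_width: 0.001
grip_force: 0.0
t 2.3 tcp [ 0.5951 -0.0836  0.1041] tool z [-9.e-04  3.e-04 -1.e+00] F [-0.08 -0.08  1.43]
[[-2.000e-03 -2.000e-03 -0.000e+00]
 [ 3.080e-02  5.600e-03  0.000e+00]
 [ 6.290e-02 -4.400e-03  1.000e-04]
 [ 8.580e-02 -2.910e-02  1.000e-04]
 [ 9.330e-02 -6.190e-02  1.000e-04]
 [ 8.340e-02 -9.400e-02  1.000e-04]
 [ 5.860e-02 -1.169e-01  1.000e-04]
 [ 2.590e-02 -1.244e-01  0.000e+00]
 [-6.300e-03 -1.145e-01 -0.000e+00]]
```

View pics/c2.png

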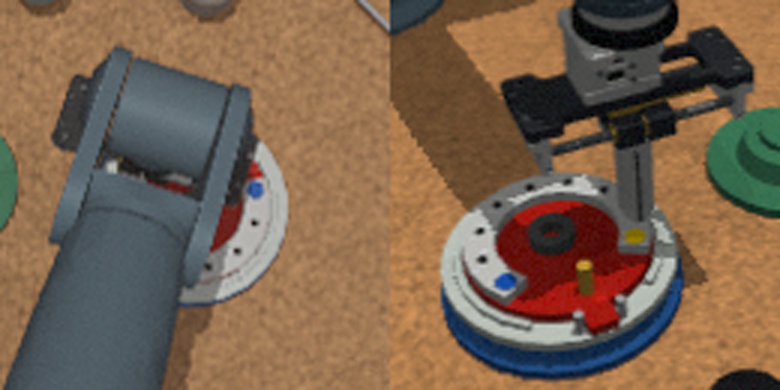

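The left half shows the arm hiding the yellow side from above. The right half shows the closed fingertips just above the yellow dot at (635,235). I'll go down most of the way and settle to get the force bias.

```bash
python3 steer.py '[0, -0.002, -0.002, 0.006, 0, 0, -0.002, -0.002, 0.011, 0, 0, -0.002, -0.002, 0.014, 0, 0, -0.002, -0.002, 0.016, 0, 0, -0.002, -0.002, 0.0165, 0, 0, -0.002, -0.002, 0.017, 0, 0, -0.002, -0.002, 0.017, 0, 0, -0.002, -0.002, 0.017, 0, 0, -0.002, -0.002, 0.017, 0]'; python3 goal.py|head -2;  python3 steer.py '[0, 0, 0, 0.0005, 0, 0, 0, 0, 0.001, 0, 0, 0, 0, 0.001, 0, 0, 0, 0, 0.001, 0]'; python3 goal.py|head -2
```

```text
time: 3.3
eef_pos: [0.5967, -0.0863, 0.0874]
orientation: [0.0, 0.172, 0.985, -0.0]
ft_force: [-1.3, 0.6, 0.8]
gripper_width: 0.003
grip_force: 0.0
t 3.3 tcp [ 0.5967 -0.0863  0.0874] tool z [ 3.e-04 -1.e-04 -1.e+00] F [-1.29  0.6   0.76]
[[ 4.000e-04  1.000e-04 -0.000e+00]
time: 3.7
eef_pos: [0.5965, -0.0863, 0.0862]
orientation: [-0.0, 0.172, 0.985, 0.0]
ft_force: [-0.1, 0.8, -1.0]
gripper_width: 0.004
grip_force: 0.0
t 3.7 tcp [ 0.5965 -0.0863  0.0862] tool z [-1.e-04  0.e+00 -1.e+00] F [-0.1   0.75 -1.04]
[[ 3.000e-04  1.000e-04  0.000e+00]
```

```bash
python3 steer.py '[0, 0, 0, 0.0005, 0, 0, 0, 0, 0.001, 0, 0, 0, 0, 0.001, 0]'|sed -n '2p;4p';  python3 steer.py '[0, 0, 0, 0.0005, 0, 0, 0, 0, 0.0005, 0]'|sed -n '2p;4p'; python3 steer.py '[0, 0, 0, 0.0005, 0, 0, 0, 0, 0.0005, 0]'|sed -n '2p;4p'; python3 steer.py '[0, 0, 0, 0.0005, 0, 0, 0, 0, 0.0005, 0]'|sed -n '2p;4p'
```

```text
eef_pos: [0.5965, -0.0863, 0.0852]
ft_force: [-0.1, 0.2, -0.4]
eef_pos: [0.5965, -0.0863, 0.0846]
ft_force: [-0.4, 0.3, -0.2]
eef_pos: [0.5965, -0.0863, 0.0842]
ft_force: [0.1, 0.6, 0.3]
eef_pos: [0.5965, -0.0863, 0.0837]
ft_force: [-1.0, -0.1, 0.1]
```

```bash
python3 steer.py '[0, 0, 0, 0.0005, 0, 0, 0, 0, 0.0005, 0]'|sed -n '2p;4p';  python3 steer.py '[0, 0, 0, 0.0005, 0, 0, 0, 0, 0.0005, 0]'|sed -n '2p;4p'; python3 goal.py
```

```text
eef_pos: [0.5965, -0.0863, 0.0832]
ft_force: [0.3, 0.5, -0.5]
eef_pos: [0.5966, -0.0863, 0.0831]
ft_force: [-1.0, 1.1, 2.5]
t 5.0 tcp [ 0.5966 -0.0863  0.0831] tool z [-1.e-04  0.e+00 -1.e+00] F [-0.99  1.14  2.53]
[[ 4.000e-04  1.000e-04  0.000e+00]
 [ 3.310e-02  7.600e-03  0.000e+00]
 [ 6.530e-02 -2.400e-03  0.000e+00]
 [ 8.810e-02 -2.710e-02  0.000e+00]
 [ 9.570e-02 -5.990e-02  0.000e+00]
 [ 8.570e-02 -9.200e-02  0.000e+00]
 [ 6.100e-02 -1.149e-01  0.000e+00]
 [ 2.820e-02 -1.223e-01  0.000e+00]
 [-3.900e-03 -1.124e-01  0.000e+00]]
```

```bash
python3 steer.py '[0, 0, 0, 0.0004, 0, 0, 0, 0, 0.0004, 0]'|sed -n '2p;4p';  python3 steer.py '[0, 0, 0, 0.0, 0, 0, 0, 0, 0.0, 0]'|sed -n '2p;4p'
```

```text
eef_pos: [0.5966, -0.0863, 0.0826]
ft_force: [-2.4, 0.9, 3.5]
eef_pos: [0.5966, -0.0863, 0.0825]
ft_force: [-1.6, 0.8, 3.5]
```

Contact is at about 3.5 N with the tray down about 0.5 mm. I'll trace dot by dot and check the force at each.

```bash
python3 steer.py '[0, 0.004, 0.0015, 0, 0, 0, 0.008, 0.003, 0, 0, 0, 0.012, 0.0045, 0, 0, 0, 0.016, 0.0055, 0, 0, 0, 0.02, 0.0065, 0, 0, 0, 0.024, 0.007, 0, 0, 0, 0.028, 0.0075, 0, 0, 0, 0.033, 0.0075, 0, 0, 0, 0.033, 0.0075, 0, 0, 0, 0.033, 0.0075, 0, 0]'|sed -n '1,2p;4p'; python3 goal.py
```

```text
time: 6.4
eef_pos: [0.5674, -0.0676, 0.0821]
ft_force: [1.2, 0.7, 4.3]
t 6.4 tcp [ 0.5674 -0.0676  0.0821] tool z [-1.6e-03  9.0e-04 -1.0e+00] F [1.17 0.74 4.3 ]
[[-3.350e-02 -7.600e-03 -1.000e-04]
 [-7.000e-04 -0.000e+00 -0.000e+00]
 [ 3.150e-02 -1.000e-02  1.000e-04]
 [ 5.430e-02 -3.470e-02  1.000e-04]
 [ 6.190e-02 -6.750e-02  1.000e-04]
 [ 5.190e-02 -9.960e-02  1.000e-04]
 [ 2.720e-02 -1.225e-01  0.000e+00]
 [-5.600e-03 -1.300e-01 -1.000e-04]
 [-3.770e-02 -1.201e-01 -1.000e-04]]
```

```bash
python3 steer.py '[0, 0.004, -0.0005, -0.0002, 0, 0, 0.008, -0.001, -0.0002, 0, 0, 0.012, -0.002, -0.0002, 0, 0, 0.016, -0.003, -0.0002, 0, 0, 0.02, -0.0045, -0.0002, 0, 0, 0.024, -0.006, -0.0002, 0, 0, 0.028, -0.008, -0.0002, 0, 0, 0.032, -0.01, -0.0002, 0, 0, 0.032, -0.01, -0.0002, 0, 0, 0.032, -0.01, -0.0002, 0]'|sed -n '1,2p;4p'; python3 goal.py
```

```text
time: 7.4
eef_pos: [0.5337, -0.0666, 0.0822]
ft_force: [-0.3, 0.1, 4.2]
t 7.4 tcp [ 0.5337 -0.0666  0.0822] tool z [-2.2e-03  2.0e-04 -1.0e+00] F [-0.3   0.13  4.21]
[[-6.550e-02  2.900e-03 -1.000e-04]
 [-3.270e-02  1.040e-02 -1.000e-04]
 [-6.000e-04  4.000e-04 -0.000e+00]
 [ 2.230e-02 -2.430e-02  1.000e-04]
 [ 2.980e-02 -5.710e-02  1.000e-04]
 [ 1.980e-02 -8.920e-02  1.000e-04]
 [-4.900e-03 -1.121e-01  1.000e-04]
 [-3.770e-02 -1.195e-01 -0.000e+00]
 [-6.980e-02 -1.096e-01 -1.000e-04]]
```

```bash
python3 steer.py '[0, 0.004, -0.0025, 0, 0, 0, 0.008, -0.0055, 0, 0, 0, 0.011, -0.0085, 0, 0, 0, 0.014, -0.0115, 0, 0, 0, 0.017, -0.0145, 0, 0, 0, 0.019, -0.018, 0, 0, 0, 0.021, -0.021, 0, 0, 0, 0.0225, -0.0243, 0, 0, 0, 0.0225, -0.0243, 0, 0, 0, 0.0225, -0.0243, 0, 0]'|sed -n '1,2p;4p'; python3 goal.py
```

```text
time: 8.4
eef_pos: [0.5045, -0.0821, 0.0823]
ft_force: [-0.2, 0.5, 4.2]
t 8.4 tcp [ 0.5045 -0.0821  0.0823] tool z [-1.6e-03 -4.0e-04 -1.0e+00] F [-0.22  0.48  4.22]
[[-0.0877  0.0273 -0.0001]
 [-0.0549  0.0349 -0.0001]
 [-0.0228  0.0249 -0.0001]
 [ 0.0001  0.0002 -0.    ]
 [ 0.0076 -0.0326  0.    ]
 [-0.0023 -0.0647  0.0001]
 [-0.027  -0.0876  0.    ]
 [-0.0598 -0.0951  0.    ]
 [-0.092  -0.0852 -0.    ]]
```

```bash
python3 steer.py '[0, 0.0015, -0.004, 0, 0, 0, 0.003, -0.008, 0, 0, 0, 0.0045, -0.012, 0, 0, 0, 0.0055, -0.016, 0, 0, 0, 0.0065, -0.02, 0, 0, 0, 0.007, -0.024, 0, 0, 0, 0.0075, -0.028, 0, 0, 0, 0.0075, -0.0325, 0, 0, 0, 0.0075, -0.0325, 0, 0, 0, 0.0075, -0.0325, 0, 0]'|sed -n '1,2p;4p'; python3 goal.py
```

```text
time: 9.4
eef_pos: [0.4866, -0.1105, 0.0824]
ft_force: [-1.9, -0.0, 4.4]
t 9.4 tcp [ 0.4866 -0.1105  0.0824] tool z [-0.0014 -0.0011 -1.    ] F [-1.88 -0.04  4.37]
[[-0.095   0.0601 -0.0002]
 [-0.0622  0.0676 -0.0002]
 [-0.0301  0.0577 -0.0001]
 [-0.0072  0.033  -0.0001]
 [ 0.0004  0.0002  0.    ]
 [-0.0096 -0.032   0.    ]
 [-0.0343 -0.0548  0.0001]
 [-0.0671 -0.0623  0.    ]
 [-0.0992 -0.0524 -0.    ]]
```

```bash
python3 steer.py '[0, -0.0005, -0.004, 0, 0, 0, -0.001, -0.008, 0, 0, 0, -0.002, -0.012, 0, 0, 0, -0.003, -0.016, 0, 0, 0, -0.0045, -0.02, 0, 0, 0, -0.006, -0.024, 0, 0, 0, -0.008, -0.028, 0, 0, 0, -0.01, -0.032, 0, 0, 0, -0.01, -0.032, 0, 0, 0, -0.01, -0.032, 0, 0]'|sed -n '1,2p;4p'; python3 goal.py
```

```text
time: 10.4
eef_pos: [0.4856, -0.1442, 0.0826]
ft_force: [-1.3, -1.2, 3.6]
t 10.4 tcp [ 0.4856 -0.1442  0.0826] tool z [-2.0e-04 -1.7e-03 -1.0e+00] F [-1.32 -1.25  3.58]
[[-0.0845  0.0922 -0.0001]
 [-0.0517  0.0997 -0.0001]
 [-0.0196  0.0898 -0.0001]
 [ 0.0033  0.065  -0.0001]
 [ 0.0109  0.0323 -0.0001]
 [ 0.0009  0.0001 -0.    ]
 [-0.0238 -0.0228  0.    ]
 [-0.0566 -0.0302  0.0001]
 [-0.0887 -0.0203  0.0001]]
```

```bash
python3 steer.py '[0, -0.0025, -0.004, 0.0002, 0, 0, -0.0055, -0.0075, 0.0002, 0, 0, -0.0085, -0.0105, 0.0002, 0, 0, -0.0115, -0.0135, 0.0002, 0, 0, -0.0145, -0.0165, 0.0002, 0, 0, -0.018, -0.019, 0.0002, 0, 0, -0.021, -0.021, 0.0002, 0, 0, -0.024, -0.0228, 0.0002, 0, 0, -0.024, -0.0228, 0.0002, 0, 0, -0.024, -0.0228, 0.0002, 0]'|sed -n '1,2p;4p'; python3 goal.py
```

```text
time: 11.4
eef_pos: [0.5008, -0.1736, 0.0826]
ft_force: [-1.0, 0.3, 3.8]
t 11.4 tcp [ 0.5008 -0.1736  0.0826] tool z [ 8.0e-04 -1.5e-03 -1.0e+00] F [-0.96  0.35  3.82]
[[-6.020e-02  1.147e-01 -1.000e-04]
 [-2.740e-02  1.222e-01 -1.000e-04]
 [ 4.800e-03  1.123e-01 -1.000e-04]
 [ 2.760e-02  8.750e-02 -1.000e-04]
 [ 3.520e-02  5.470e-02 -1.000e-04]
 [ 2.520e-02  2.260e-02 -1.000e-04]
 [ 5.000e-04 -3.000e-04 -0.000e+00]
 [-3.230e-02 -7.700e-03  1.000e-04]
 [-6.440e-02  2.200e-03  1.000e-04]]
```

```bash
python3 steer.py '[0, -0.004, -0.0015, 0.0001, 0, 0, -0.008, -0.003, 0.0001, 0, 0, -0.012, -0.0045, 0.0001, 0, 0, -0.016, -0.0055, 0.0001, 0, 0, -0.02, -0.0065, 0.0001, 0, 0, -0.024, -0.007, 0.0001, 0, 0, -0.028, -0.0075, 0.0001, 0, 0, -0.0325, -0.0077, 0.0001, 0, 0, -0.0325, -0.0077, 0.0001, 0, 0, -0.0325, -0.0077, 0.0001, 0]'|sed -n '1,2p;4p'; python3 goal.py
```

```text
time: 12.4
eef_pos: [0.5293, -0.1917, 0.0826]
ft_force: [-0.7, -1.0, 3.7]
t 12.4 tcp [ 0.5293 -0.1917  0.0826] tool z [ 0.0021 -0.0013 -1.    ] F [-0.65 -1.03  3.72]
[[-2.720e-02  1.221e-01  0.000e+00]
 [ 5.600e-03  1.296e-01 -1.000e-04]
 [ 3.770e-02  1.197e-01 -1.000e-04]
 [ 6.060e-02  9.490e-02 -2.000e-04]
 [ 6.810e-02  6.210e-02 -2.000e-04]
 [ 5.810e-02  3.000e-02 -2.000e-04]
 [ 3.340e-02  7.100e-03 -1.000e-04]
 [ 6.000e-04 -3.000e-04 -0.000e+00]
 [-3.150e-02  9.600e-03  1.000e-04]]
```

```bash
python3 steer.py '[0, -0.004, 0.0005, 0.0001, 0, 0, -0.008, 0.001, 0.0001, 0, 0, -0.012, 0.002, 0.0001, 0, 0, -0.016, 0.003, 0.0001, 0, 0, -0.02, 0.0045, 0.0001, 0, 0, -0.024, 0.006, 0.0001, 0, 0, -0.028, 0.008, 0.0001, 0, 0, -0.032, 0.0097, 0.0001, 0, 0, -0.032, 0.0097, 0.0001, 0, 0, -0.032, 0.0097, 0.0001, 0, 0, -0.032, 0.0097, 0.0001, 0]'|sed -n '1,2p;4p'; python3 goal.py
```

```text
time: 13.5
eef_pos: [0.5627, -0.193, 0.0826]
ft_force: [1.3, 0.9, 4.2]
t 13.5 tcp [ 0.5627 -0.193   0.0826] tool z [ 2.5e-03 -3.0e-04 -1.0e+00] F [1.3  0.88 4.19]
[[ 4.700e-03  1.119e-01  1.000e-04]
 [ 3.750e-02  1.194e-01 -0.000e+00]
 [ 6.960e-02  1.094e-01 -1.000e-04]
 [ 9.250e-02  8.470e-02 -2.000e-04]
 [ 1.000e-01  5.190e-02 -2.000e-04]
 [ 9.000e-02  1.980e-02 -2.000e-04]
 [ 6.530e-02 -3.100e-03 -2.000e-04]
 [ 3.250e-02 -1.050e-02 -1.000e-04]
 [ 4.000e-04 -6.000e-04 -0.000e+00]]
```

The tips are on the blue dot, still touching. Now I'll lift straight up and back away so the cameras can see.

```bash
python3 steer.py '[0, 0, 0, -0.003, 0, 0, 0, 0, -0.01, 0, 0, 0, 0, -0.03, 0, 0, 0, 0, -0.06, 0, 0, 0, 0, -0.1, 0, 0, 0.03, 0, -0.14, 0, 0, 0.07, 0, -0.15, 0, 0, 0.11, 0, -0.15, 0, 0, 0.15, 0, -0.15, 0, 0, 0.15, 0, -0.15, 0, 0, 0.15, 0, -0.15, 0, 0, 0.15, 0, -0.15, 0]'|sed -n '1,2p;4p'
python3 - <<'E'
from rig import r, eyes, telemetry
import cv2, numpy as np
a=eyes.capture("top")["frame"][150:280,210:340];b=eyes.capture("scene")["frame"][150:280,130:260]
cv2.imwrite("pics/c3.png",cv2.resize(np.hstack([a,b]),None,fx=3,fy=3,interpolation=cv2.INTER_CUBIC))
E
```

```text
time: 14.7
eef_pos: [0.4215, -0.1426, 0.2327]
ft_force: [-0.8, 0.2, 0.0]
```

View pics/c3.png

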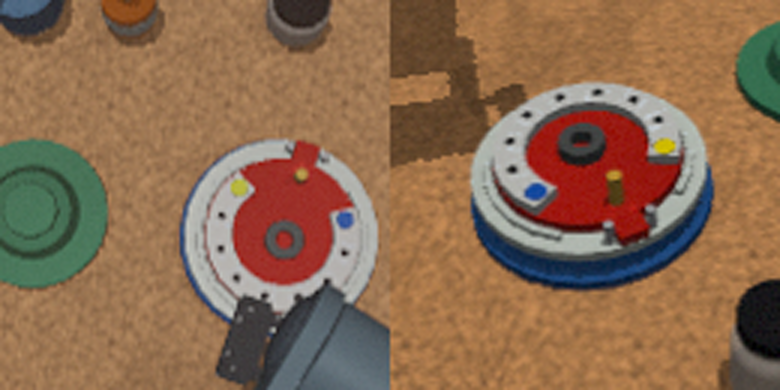

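The cover sits flat between its pins, with the bearing centred at (582,143) and nothing else moved. The arm is clear, so I'm handing in.

```bash
python3 -c "
from rig import r, eyes, telemetry
print(r.close_job())"
```

```text
the job is handed in; nothing more can be done
None
```

I traced the sealing face from the yellow dot to the blue dot in order, at about 3.5–4.5 N at each dot and within about 1 mm of each dot's measured centre. The last pictures show the cover flat in its tray with the bearing centred, and the job was handed in at about 15 s.

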